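Set a filling tray's side guide to a card box and ratchet its clamping lever tight

TASK

Set the filling tray up for the card box: by its upright tab, slide the aluminium guide over until the box sits snug and square between the guide and the tray's left wall, without squeezing the box hard. Then lock the guide with the black clamping lever, which has no room for a full turn: work it in short swings, clockwise to tighten, lifting it out of its teeth to bring it back, until it is hand-tight (about 7 N of slow push at the grip, and not more than 9 N). Leave the lever dropped in its teeth, and the things round the tray where they are.

Things in the scene. Friction and masses are not known exactly. Their poses are not given: they have to be found in the camera images.
- jig: The filling tray, fixed on the table: grey board 150 x 290 mm, 9 mm thick, plywood walls 9 mm thick with tops at z = 36 mm, open to the front. Origin on the table under the board's centre; x points to the rear wall, y to the tray's left, z up. Inner faces: rear x = +66, left y = +136, right y = -136 mm. A middle wall, y = -8 to +1 mm, parts left bay (box, guide) from right bay (lever).
- guide: The sliding guide in the left bay: upright aluminium plate 97 x 10 x 30 mm on a slotted flat strap that runs under the middle wall to the clamp. It slides only along the tray's y, 42 mm at most; left (+y) is towards the box. Unclamped, about 2 N move it, and it stays where it is left. Axes as the tray's.
- guide_tab (a point): Point to grasp on the guide: the upright tab on top of its plate, 10 mm thick (tray y) by 34 mm wide (tray x), rising to z = 80 mm; the point lies at z = 66 mm, in the middle of its thickness. Below z = 41 mm the plate, beside it the box.
- guide_face (a point): Middle of the guide's face that meets the box; axes as the tray's.
- card_box: The card box, grey with dark lid, 58 x 96 x 31 mm, 0.08 to 0.18 kg, loose in the left bay with its 58 mm side across the tray (its own x lies along the tray's y, its own y along the tray's -x) and a few mm of play to the left wall and the rear wall. Origin at the centre of its underside. Over 25 N between it and the guide crushes it.
- box_centre (a point): Centre of the card box, half-way up. Seated at the left wall it lies at y = +107 mm in the tray's frame, and the guide's face is then at y = +78 mm.
- clamp_screw: Steel toothed screw head with flange, 35 mm across, under the lever's hub. Clockwise from above drives the flange down on the guide's strap (6 mm a turn). Starts loose, an unknown 0.6 to 2.6 rad short of touching: 1 N at the grip turns it; then the push to keep it turning rises 8 N per rad, felt only while moving, and true only below 40 mm/s. It turns back if the lever does in mesh.
- lever (a joint): Swing of the clamping lever in rad: 0 when it points straight out of the tray's open front (tray -x), growing clockwise seen from above (the grip goes to the tray's left), which tightens. The side walls block it at -0.76 and +0.76.
- lever_lift (a joint): Lift of the lever in m: 0 dropped into the screw's teeth, 0.010 at most. A spring presses it down (4 to 6 N, and it weighs 1.3 N). Over 5 mm it swings freely. 12 teeth all round (each 0.52 rad) with 0.15 rad of play; let go over a tooth it stays about 5 mm high and drops in when swung on, up to 0.4 rad. The teeth bind under load: ease back a little before lifting.
- lever_grip (a point): Point to grasp on the lever: its upright round black grip, 22 mm in diameter, 75 mm from the lever's pivot, reaching from z = 24 to 83 mm when dropped; the point lies on the grip's axis at z = 66 mm when dropped. The arm under it runs to the hub at about z = 36 mm.
- lever_pivot (a point): Point on the lever's upright axis of swing, fixed to the tray, 28 mm to the rear and 72 mm to the right of the tray's centre, at z = 36 mm.
- label_roll: White label roll, 64 mm across and 38 mm high, standing on the table right of the tray; leave it. Origin at the centre of its underside.
- glue_stick: Glue stick with blue cap, 25 mm across and 88 mm high, standing on the table behind the tray; leave it. Origin at the centre of its underside.
- stapler: Red desk stapler, 30 x 130 x 56 mm, on the table to the right behind the tray; leave it. Origin at the centre of its underside.

How it is judged (in metres and radians):
On the way, in this order (a step that is already met when the one before it is completed fails the run):
1. the box is snug between guide and left wall (y of box_centre in the frame of guide_face below 0.0315 m and y of box_centre in the frame of jig above 0.1045 m and angle between the x axis of card_box and the y axis of jig, either way round below 0.04 rad), for 0.2 s.
2. the clamp screw is tight on the guide's strap (contact force between clamp_screw and guide above 25 N), for 0.2 s.
At the end, for the whole second after the job is handed in: The box sits within 2.5 mm of the left wall and of the guide and square to them within 0.04 rad, at rest; the clamp screw presses the guide's strap with 25 to 80 N (about 5 to 11 N of slow push at the lever's grip); the lever is down in its teeth within 2 mm (all of step 1 and contact force between clamp_screw and guide above 25 N and value of joint lever_lift below 0.002 m and linear speed of card_box below 0.01 m/s); the robot touches nothing.
It fails at once if the box is squeezed by the guide with over 25 N (contact force between guide and card_box above 25 N).
It fails at once if the clamp is overtightened (over 80 N on the strap) (contact force between clamp_screw and guide above 80 N).
It fails at once if a bystander is shifted by over 25 mm (distance of any of label_roll, glue_stick, stapler from where it was at the start of the episode above 0.025 m).
It also fails if it takes over 72 s, if anything falls off the work surface, if the arm or the gripper's body presses on something with over 40 N, if the wrist force passes 120 N, or if a joint passes its speed limit or range.

ROBOT

A 7-joint arm with a two-finger parallel gripper is mounted at the origin on a cart in front of the work surface, level with it; the furniture and walls round the work are solid. World frame = base frame: x ahead of the robot, y to its left, z up, the work surface at z = 0. Lengths are in m, angles in degrees, forces in N, time in s.
With the tool pointing down it reaches from about 0.425 to 0.875 m from the base axis. Payload 4.7 kg.
Tool frame: the origin (TCP) lies on the centre line of the jaws, within the pads' length; the fingertips stand 8 mm ahead of it and the grasp point (between the pads) lies 11 mm behind it; z points along the fingers, y is the line along which they close (so a half turn about z gives the same grasp; the last joint's range is limited). The gripper opens to 85 mm and grips with 20 to 120 N. Pads are 22 mm wide; open, the fingers measure 114 mm over their backs; the gripper's body (76 mm by 85 mm) begins 54 mm behind the grasp point. The pads swing forward as they close: fully open they stand 13 mm farther back than shut.
Start: joints at [-65.827, 18.392, -4.016, 83.108, 1.295, 78.541, -3.26], TCP at [0.258, 0.597, 0.239] pointing down, gripper open.
Joint ranges: [-163.93, 163.93], [-17.29, 119.83], [-79.2, 71.16], [3.27, 140.29], [-89.18, 269.18], [5.43, 117.66], [-154.24, 154.24]. Speed limits (degrees/s): [147.25, 147.25, 180, 180, 180, 180, 180].

INTERFACE

Orientations are given as a 3x3 rotation matrix whose columns are the frame's x, y, z axes.
In Python, from station import robot gives the robot as it stands.
- The arm moves only by the tool step_arm, never from a script. Its argument "steps" is a list of rows, each a list of 7 numbers: the shift along the tool's x, y, z scaled (see below), then the turn, a rotation vector about the tool's x, y, z scaled (see below), then the opening, from 0 (shut) to 1 (fully open). In form: [[dx, dy, dz, rx, ry, rz, jaw], ...]. A call has 1 to 5 rows; each row is the pose to reach, as a shift and turn from the pose commanded when the call began, along the tool's axes at that moment; what a row does not reach only later rows make up. The controller multiplies each number of a shift by 0.4 m and each number of a turn by pi/2 rad. A row lasts 1/12 s, in which the tool goes at most 41.7 mm and 7.16 degrees, less where a joint would pass 70% of its speed; a pose out of reach is approached as far as the arm can. A call with a number of a shift or a turn outside -1 to 1 is refused whole. A call with a gripper value outside its range is refused whole. The fingers move at their own pace and stop on an object; the grip force is fixed at half the most. Time passes only in rows, so rows that repeat a pose let the fingers close. It gives the time, the measured TCP pose, the force, the opening and the grip force at its end, in the units of the state.
- robot.observe(): the state, without advancing time (a new reading comes with each control period).
- robot.grab_frame(name): name is "side" or "top"; returns the picture (420x560x3 uint8, red, green, blue); there is no depth.
- robot.camera_model(name): a dict with "fov_y" (degrees; the focal length in pixels is half the picture's height over the tangent of half this angle, whatever the lens; pixels are square), "cx", "cy" (the principal point, pixels), "rvec" (rotation vector, rad) and "tvec" (3), from world to camera coordinates, as OpenCV has them. Camera axes: x right, y down, z forward; pixel columns grow to the right and rows downward; lengths in m; the calibration is good to about 2 mm. A picture is of the moment at which its call begins. camera_model takes no time and is no camera call.
- robot.job_done(): hands the job in; it is judged then, once.
Trained networks look in the newest picture that a camera, given by its name, has taken for a name from the list of things; names that differ only in an ending like _2 or _b are one class to them, and where a whole thing is asked for, a point or a joint stands for the part that bears it (a point fixed in the world has none). Each returns a list of dicts, best first, with "score" (0 to 1); they miss things now and then, are a little off and sometimes report something else, mostly with a low value. They report only what shows in the picture. A call takes as long as a camera call.
- robot.spot_in(name, camera): "bbox" ([left, top, width, height] in pixels, round what is visible of it).
- robot.cut_out(name, camera): "pixels" (420x560 bool, what is visible of it) and "bbox" ([left, top, width, height] in pixels, round what is visible of it).
- robot.landmark_of(name, camera): "location" ([row, column] in pixels: a listed point, or the origin of a listed thing).
The state is a dict: "t": time; "q": joint angles; "joint_velocities": joint speeds; "tau": joint torques, N m; "tcp_pos": TCP position; "tcp_rot": TCP orientation; "contact_force": force on the tool from outside, world axes, zero at the start; "moment": the same for the moment, N m; "opening": opening from 0.0 (shut) to 1.0 (fully open); "grasp_force": force on a finger pad.
Only numpy, scipy, OpenCV 4.12 (cv2) and the standard library are available. Lean on these libraries where they do the work, as an engineer would, in place of code of your own. Each camera call takes 0.05 s, during which the arm holds its last target. There are 200 camera calls.

## Working session

There is one attempt and no reset: what is moved stays moved. The work goes in short steps, Python scripts to look and compute and a tool call to move; the robot and the scene stay as the last step left them, time stands still between calls to the robot, and variables do not carry over. Pictures are saved under pics/ and viewed, at most 10 in all, crops included, and the job is handed in when it is done.

Besides the shell and the picture viewer there is one more tool, called after ">>>" by a JSON object that holds its "api" and its "payload". step_arm: Moves the arm, as the interface text tells. Shifts and turns lie within -1 to 1; 1 stands for 0.4 m of shift or pi/2 rad of turn. Its arguments: {"type":"object","properties":{"steps":{"type":"array","items":{"type":"array","items":{"type":"number"}}}},"required":["steps"]}

```bash
mkdir -p pics; cat > h.py <<'E'
import numpy as np, cv2
from station import robot
def cam(n):
    m=robot.camera_model(n); f=210/np.tan(np.radians(m['fov_y'])/2)
    K=np.array([[f,0,m['cx']],[0,f,m['cy']],[0,0,1]]); R=cv2.Rodrigues(np.array(m['rvec'],float))[0]
    return K,R,np.array(m['tvec'],float).ravel()
def ray(n,rc):
    K,R,t=cam(n); d=R.T@np.linalg.inv(K)@[rc[1],rc[0],1]; return -R.T@t,d
def atz(n,rc,z):
    o,d=ray(n,rc); return o+d*(z-o[2])/d[2]
def proj(n,p):
    K,R,t=cam(n); q=K@(R@np.array(p)+t); return q[1]/q[2],q[0]/q[2]
def tri(a,b):
    (o1,d1),(o2,d2)=ray('top',a),ray('side',b)
    s=np.linalg.lstsq(np.c_[d1,-d2],o2-o1,rcond=None)[0]
    p,q=o1+s[0]*d1,o2+s[1]*d2; return (p+q)/2,np.linalg.norm(p-q)
def shot(n,f): cv2.imwrite('pics/'+f,robot.grab_frame(n)[:,:,::-1])
E
python3 - <<'E'
from h import *
np.set_printoptions(precision=4,suppress=True)
for c in('top','side'): shot(c,c+'0.png'); print(c,robot.camera_model(c))
for n,z in[('jig',0.009),('guide_tab',.066),('guide_face',.025),('box_centre',.015),('lever_grip',.066),('lever_pivot',.036),('glue_stick',0),('stapler',0),('label_roll',0)]:
    r={c:(robot.landmark_of(n,c) or [None])[0] for c in('top','side')}
    print(n,[(c,np.round(v['location'],1),round(v['score'],2),atz(c,v['location'],z)) for c,v in r.items() if v], tri(r['top']['location'],r['side']['location']) if all(r.values()) else '')
s=robot.observe();print(s['tcp_pos'],s['tcp_rot'],s['t'])
E
```

```text
top {'fov_y': 44.89611840653235, 'cx': 286.0153602631473, 'cy': 213.17755813870403, 'rvec': array([ 2.1453, -2.1174,  0.1292]), 'tvec': array([-0.3839,  0.4994,  0.9725])}
side {'fov_y': 45.50402414106948, 'cx': 286.9134209060863, 'cy': 213.76545606529257, 'rvec': array([ 2.1884, -0.444 ,  0.2143]), 'tvec': array([-0.6101, -0.0539,  1.0098])}
jig [('top', array([199.6, 256.8]), 0.79, array([ 0.5351, -0.3168,  0.009 ])), ('side', array([206.6, 292.5]), 0.56, array([ 0.5404, -0.3157,  0.009 ]))] (array([ 0.5371, -0.3176,  0.0108]), np.float64(0.004767893854177959))
guide_tab [('top', array([170.4, 232.7]), 0.67, array([ 0.582 , -0.2736,  0.066 ])), ('side', array([168.1, 302.1]), 0.91, array([ 0.5744, -0.282 ,  0.066 ]))] (array([ 0.5814, -0.272 ,  0.0589]), np.float64(0.004519489573372769))
guide_face [('top', array([178.2, 231. ]), 0.57, array([ 0.5755, -0.265 ,  0.025 ])), ('side', array([183.5, 302.8]), 0.88, array([ 0.58  , -0.2744,  0.025 ]))] (array([ 0.5804, -0.2651,  0.0184]), np.float64(0.007122479962295086))
box_centre [('top', array([165.4, 210.8]), 0.58, array([ 0.6041, -0
[... 735 characters left out ...]
97.4, 364. ]), 0.8, array([ 0.6854, -0.3317,  0.    ]))] (array([ 0.6829, -0.3343,  0.0022]), np.float64(0.0014994364664431105))
stapler [('top', array([215.3, 384. ]), 0.65, array([ 0.507 , -0.5753,  0.    ])), ('side', array([313.2, 341.9]), 0.73, array([ 0.5077, -0.5767,  0.    ]))] (array([ 0.5077, -0.5756, -0.0012]), np.float64(0.0010719924175648565))
label_roll [('top', array([261.3, 344.6]), 0.79, array([ 0.4129, -0.4954,  0.    ])), ('side', array([293.9, 264.4]), 0.78, array([ 0.4157, -0.4952,  0.    ]))] (array([ 0.4141, -0.4956,  0.0007]), np.float64(0.0026791314487428592))
[0.2578 0.5967 0.2393] [[-0.918   0.3966  0.0001]
 [ 0.3966  0.918   0.    ]
 [-0.      0.     -1.    ]] 1.0
```

View pics/top0.png

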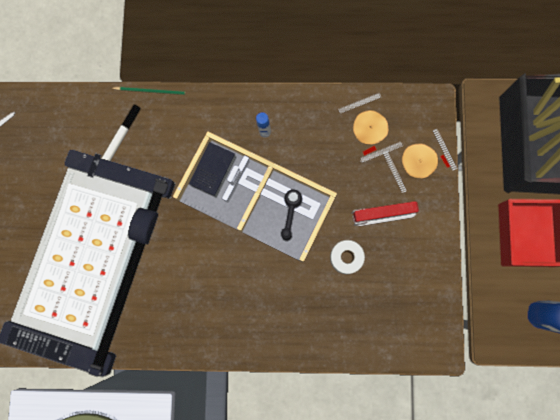

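View pics/side0.png

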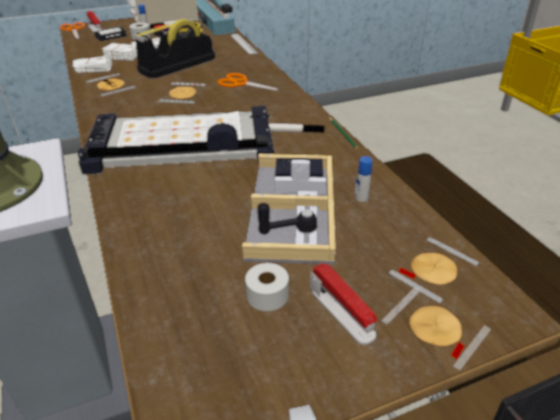

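The top view shows the tray at about cols 175–335, rows 133–260, turned roughly 27°. The lever grip is at (row 235, col 287), the tab at (170, 236) and the box at (168, 211). The side view agrees, and the bystanders stand clear of the tray. I'll fit the tray pose from its silhouettes next.

```bash
cat >> h.py <<'E'
def T(j,p):
    x,y,a=j; c,s=np.cos(a),np.sin(a); return np.array([x+c*p[0]-s*p[1],y+s*p[0]+c*p[1],p[2]])
def inv(j,p):
    x,y,a=j; c,s=np.cos(a),np.sin(a); u,v=p[0]-x,p[1]-y; return np.array([c*u+s*v,-s*u+c*v,p[2]])
E
python3 - <<'E'
from h import *
from scipy.optimize import minimize
np.set_printoptions(precision=4,suppress=True)
M={}
for c in('top','side'):
    robot.grab_frame(c)
    m=np.zeros((420,560),np.uint8)
    r=robot.cut_out('jig',c)[0]; print(c,r['score'],r['bbox'])
    n,l,st,_=cv2.connectedComponentsWithStats(r['pixels'].astype(np.uint8)); k=1+np.argmax(st[1:,4])
    pts=np.argwhere(l==k)[:,::-1].astype(np.int32)
    cv2.fillConvexPoly(m,cv2.convexHull(pts),1); M[c]=m
P=[(x,y,z) for x in(-.075,.075) for y in(-.145,.145) for z in(0,.036)]
S=4
def cost(j,cs=('top','side')):
    e=0
    for c in cs:
        q=np.array([proj(c,T(j,p))[::-1] for p in P],np.float32)
        m=np.zeros((420*S,560*S),np.uint8)
        h=cv2.convexHull(((q+.5)*S).astype(np.float32)); cv2.fillConvexPoly(m,np.round(h).astype(np.int32),1)
        big=cv2.resize(M[c],None,fx=S,fy=S,interpolation=cv2.INTER_NEAREST)
        e+=(m!=big).mean()*1e4
    return e
x0=np.array([.538,-.317,-.47])
for cs in(('top',),('side',),('top','side')):
    r=minimize(cost,x0,args=(cs,),method='Nelder-Mead',options=dict(initial_simplex=[x0,x0+[.01,0,0],x0+[0,.01,0],x0+[0,0,.08]],xatol=2e-4,fatol=.01)); print(cs,r.x,r.fun)
j=r.x
for n,p in[('piv',(.028,-.072,.036))]: print(T(j,p))
for n in('guide_tab','guide_face','box_centre','lever_grip','lever_pivot'):
    a=robot.landmark_of(n,'top')[0]['location'];b=robot.landmark_of(n,'side')[0]['location']
    z=dict(guide_tab=.066,guide_face=.025,box_centre=.0245,lever_grip=.066,lever_pivot=.036)[n]
    print(n,inv(j,atz('top',a,z)),inv(j,atz('side',b,z)),inv(j,tri(a,b)[0]))
g=robot.grab_frame('top')[110:280,150:350]; cv2.imwrite('pics/tc.png',cv2.resize(g,None,fx=4,fy=3.5,interpolation=cv2.INTER_CUBIC)[:,:,::-1])
np.save('j.npy',j)
E
```

```text
top 0.81 [177.2, 138.3, 158.1, 125.1]
side 0.81 [241.6, 154.4, 94.0, 108.0]
('top',) [ 0.5401 -0.3139 -0.451 ] 7.299638605442177
('side',) [ 0.5392 -0.3138 -0.4437] 9.646045918367346
('top', 'side') [ 0.5397 -0.3142 -0.4483] 18.141475340136054
[ 0.5338 -0.3912  0.036 ]
guide_tab [0.0208 0.0533 0.066 ] [0.0165 0.0531 0.066 ] [0.0186 0.0528 0.0668]
guide_face [0.0078 0.0607 0.025 ] [0.0156 0.0566 0.025 ] [0.012  0.0623 0.0203]
box_centre [0.0069 0.0978 0.0245] [0.0102 0.1065 0.0245] [0.0083 0.0967 0.0302]
lever_grip [-0.0446 -0.0894  0.066 ] [-0.0438 -0.0924  0.066 ] [-0.0443 -0.0892  0.0635]
lever_pivot [ 0.0235 -0.0687  0.036 ] [ 0.0277 -0.0694  0.036 ] [ 0.0258 -0.0682  0.0346]
```

View pics/tc.png

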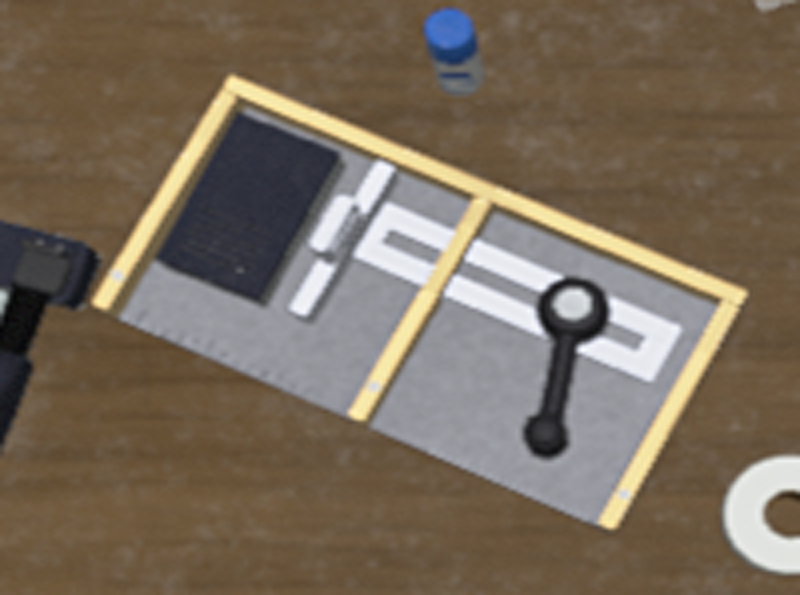

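The crop shows the four wall-top corners, in picture (col, row): rear-left (208, 131.7), rear-right (336.7, 193.7), front-left (173, 196.6), front-right (302.5, 260.9). The box lies nearly square, with the guide about 5–10 mm from it. I'll fit the tray to these corners.

```bash
python3 - <<'E'
from h import *
from scipy.optimize import least_squares
np.set_printoptions(precision=4,suppress=True)
f=lambda X,Y:np.array([110+(Y+.5)/3.5-.5,150+(X+.5)/4-.5])
C=[((.075,.145),(232,76)),((.075,-.145),(747,293)),((-.075,.145),(92,303)),((-.075,-.145),(610,528))]
def res(j): return np.concatenate([np.array(proj('top',T(j,(*p,.036))))-f(*q) for p,q in C])
r=least_squares(res,[.538,-.317,-.47]); j=r.x; print(j,r.fun)
np.save('j.npy',j)
for n,q,z in[('grip top',(545,434),.083),('hub',(573,303),.045),('tab top centre',(333,222),.080),('plate ends',(385,165),.041),('plate end f',(302,305),.041)]: print(n,inv(j,atz('top',f(*q),z)))
for n,q in[('box RL',(243,112)),('RR',(342,153)),('FR',(265,303)),('FL',(160,260))]: print(n,inv(j,atz('top',f(*q),.04)))
print('side proj corners',[np.round(proj('side',T(j,(*p,.036))),1) for p,_ in C])
robot.grab_frame('side')
for n in('guide_tab','lever_grip','lever_pivot'):
  b=robot.landmark_of(n,'side')[0]['location'];print(n,inv(j,atz('side',b,dict(guide_tab=.066,lever_grip=.066,lever_pivot=.036)[n])))
g=robot.grab_frame('side')[140:270,230:350]; cv2.imwrite('pics/sc.png',cv2.resize(g,None,fx=5,fy=4.5,interpolation=cv2.INTER_CUBIC)[:,:,::-1])
E
```

```text
[ 0.5403 -0.3133 -0.4495] [-0.58   -0.3222 -0.1807  0.1134 -0.1564 -0.4778  0.8301  0.6527]
grip top [-0.0454 -0.0949  0.083 ]
hub [ 0.0299 -0.0714  0.045 ]
tab top centre [0.0137 0.048  0.08  ]
plate ends [0.0605 0.0488 0.041 ]
plate end f [-0.0298  0.0484  0.041 ]
box RL [0.0569 0.1276 0.04  ]
RR [0.0574 0.0716 0.04  ]
FR [-0.0369  0.0656  0.04  ]
FL [-0.0381  0.1241  0.04  ]
side proj corners [array([154.7, 331.2]), array([247.4, 334.7]), array([153. , 258.9]), array([244.5, 241.9])]
guide_tab [0.0104 0.0427 0.066 ]
lever_grip [-0.0402 -0.0963  0.066 ]
lever_pivot [ 0.0319 -0.0724  0.036 ]
```

View pics/sc.png

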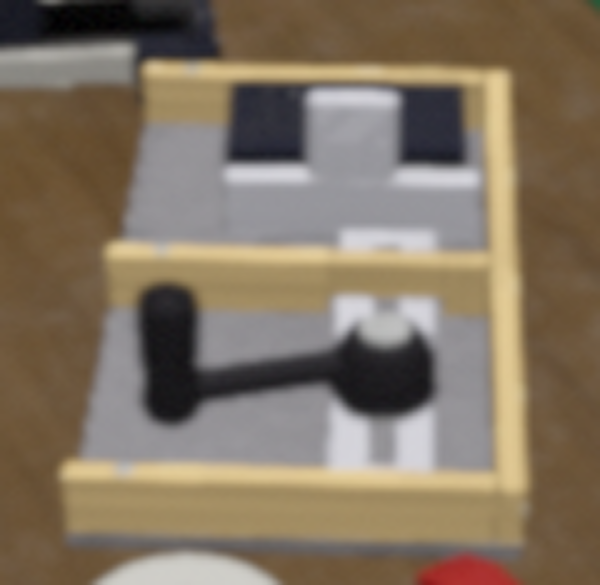

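```bash
cat >> h.py <<'E'
J=np.load('j.npy') if __import__('os').path.exists('j.npy') else None
def pose(s):
    x=s['tcp_rot'][:,0]; p=inv(J,s['tcp_pos'])
    phi=-(np.arctan2(x[1],x[0])-(J[2]+np.pi)); return p,(phi+np.pi)%(2*np.pi)-np.pi
def to(jx,jy,z,phi=0):
    s=robot.observe(); R=s['tcp_rot']; d=R.T@(T(J,(jx,jy,z))-s['tcp_pos'])/.4
    a=J[2]-phi; D=np.array([[-np.cos(a),-np.sin(a),0],[-np.sin(a),np.cos(a),0],[0,0,-1]])
    r=cv2.Rodrigues(R.T@D)[0].ravel()/(np.pi/2)
    print('units',np.round(d,4),np.round(r,4))
def st():
    s=robot.observe(); p,f=pose(s); R=s['tcp_rot']
    print('t %.2f jig'%s['t'],np.round(p*1000,1),'phi %.3f'%f,'Ftool',np.round(R.T@s['contact_force'],2),'op %.3f g %.1f'%(s['opening'],s['grasp_force']))
E
python3 - <<'E'
from h import *
st(); to(.0145,.048,.12)
E
```

```text
t 2.00 jig [-649.8  696.9  239.3] phi -0.042 Ftool [ 0.77 -0.63  0.49] op 0.999 g 0.0
units [-1.5917 -1.6901  0.2983] [0.     0.     0.0265]
```

>>> {"api": "step_arm", "payload": {"steps": [[-0.07, -0.075, 0, 0, 0, 0, 1], [-0.14, -0.15, 0, 0, 0, 0, 1], [-0.21, -0.225, 0, 0, 0, 0, 1], [-0.28, -0.3, 0, 0, 0, 0, 1], [-0.35, -0.375, 0, 0, 0, 0, 1]]}}

```text
t: 2.42
tcp_pos: [0.3272, 0.4016, 0.2394]
tcp_rot: [[-0.918, 0.396, 0.0], [0.396, 0.918, 0.0], [-0.0, 0.0, -1.0]]
contact_force: [1.4, 0.4, 1.0]
opening: 1.001
grasp_force: 0.0
```

>>> {"api": "step_arm", "payload": {"steps": [[-0.07, -0.075, 0, 0, 0, 0, 1], [-0.14, -0.15, 0, 0, 0, 0, 1], [-0.21, -0.225, 0, 0, 0, 0, 1], [-0.28, -0.3, 0, 0, 0, 0, 1], [-0.35, -0.375, 0, 0, 0, 0, 1]]}}

```text
t: 2.83
tcp_pos: [0.3962, 0.2083, 0.2397]
tcp_rot: [[-0.918, 0.396, 0.001], [0.396, 0.918, 0.001], [-0.0, 0.001, -1.0]]
contact_force: [0.5, 0.7, -0.5]
opening: 0.998
grasp_force: 0.0
```

>>> {"api": "step_arm", "payload": {"steps": [[-0.07, -0.075, 0, 0, 0, 0, 1], [-0.14, -0.15, 0, 0, 0, 0, 1], [-0.21, -0.225, 0, 0, 0, 0, 1], [-0.28, -0.3, 0, 0, 0, 0, 1], [-0.35, -0.375, 0, 0, 0, 0, 1]]}}

```text
t: 3.25
tcp_pos: [0.4652, 0.015, 0.2398]
tcp_rot: [[-0.918, 0.397, 0.001], [0.397, 0.918, 0.001], [-0.001, 0.001, -1.0]]
contact_force: [0.3, 1.2, -0.1]
opening: 1.0
grasp_force: 0.0
```

>>> {"api": "step_arm", "payload": {"steps": [[-0.07, -0.075, 0, 0, 0, 0, 1], [-0.14, -0.15, 0, 0, 0, 0, 1], [-0.21, -0.225, 0, 0, 0, 0, 1], [-0.28, -0.3, 0, 0, 0, 0, 1], [-0.35, -0.375, 0, 0, 0, 0, 1]]}}

```text
t: 3.67
tcp_pos: [0.5344, -0.178, 0.2399]
tcp_rot: [[-0.918, 0.396, 0.001], [0.396, 0.918, 0.0], [-0.001, 0.001, -1.0]]
contact_force: [1.3, 0.3, 0.3]
opening: 0.997
grasp_force: 0.0
```

```bash
python3 -c "
from h import *
st(); to(.0145,.048,.12)"
```

```text
t 3.67 jig [-64.  119.3 239.9] phi -0.042 Ftool [-1.05  0.83 -0.32] op 0.997 g 0.0
units [-0.1883 -0.1868  0.2997] [0.0006 0.0008 0.0269]
```

>>> {"api": "step_arm", "payload": {"steps": [[-0.065, -0.065, 0.03, 0, 0, 0.01, 0.6], [-0.13, -0.13, 0.1, 0, 0, 0.027, 0.6], [-0.188, -0.187, 0.18, 0, 0, 0.027, 0.6], [-0.188, -0.187, 0.27, 0, 0, 0.027, 0.6], [-0.188, -0.187, 0.3, 0, 0, 0.027, 0.6]]}}

```text
t: 4.08
tcp_pos: [0.5701, -0.2764, 0.1135]
tcp_rot: [[-0.899, 0.439, -0.008], [0.439, 0.899, 0.0], [0.007, -0.003, -1.0]]
contact_force: [-1.0, 1.5, -1.4]
opening: 0.602
grasp_force: 0.0
```

```bash
python3 -c "
from h import *
shot('top','a.png');g=robot.grab_frame('side')[110:270,220:380];cv2.imwrite('pics/b.png',cv2.resize(g,None,fx=3.5,fy=3.5,interpolation=2)[:,:,::-1])
a=robot.landmark_of('guide_tab','side')[0];print(a['score'],inv(J,atz('side',a['location'],.066)))
st(); to(.0145,.048,.056)"
```

```text
0.97 [0.02274547 0.04362248 0.066     ]
t 4.23 jig [ 12.2  50.1 118.9] phi -0.000 Ftool [-0.2  -0.2  -2.13] op 0.598 g 0.0
units [-0.0061 -0.0052  0.1571] [ 0.0002 -0.0014  0.    ]
```

View pics/b.png

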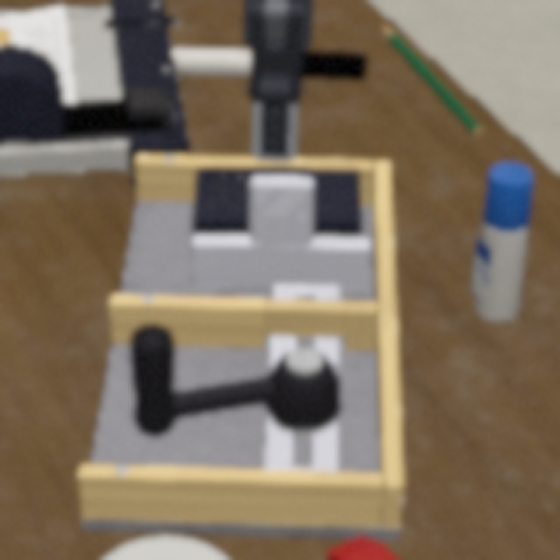

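The jaws hang right behind and above the tab: fingers at col ~275, tab at col ~282 in the crop, aligned within a few mm. I'll descend and grip.

>>> {"api": "step_arm", "payload": {"steps": [[-0.006, -0.005, 0.05, 0, 0, 0, 0.6], [-0.006, -0.005, 0.1, 0, 0, 0, 0.6], [-0.006, -0.005, 0.14, 0, 0, 0, 0.6], [-0.006, -0.005, 0.157, 0, 0, 0, 0.6], [-0.006, -0.005, 0.157, 0, 0, 0, 0.4]]}}

```text
t: 4.65
tcp_pos: [0.5754, -0.2761, 0.0575]
tcp_rot: [[-0.901, 0.433, 0.001], [0.433, 0.901, 0.001], [-0.001, 0.001, -1.0]]
contact_force: [0.6, 0.4, 0.5]
opening: 0.475
grasp_force: 0.0
```

>>> {"api": "step_arm", "payload": {"steps": [[0, 0, 0, 0, 0, 0, 0], [0, 0, 0, 0, 0, 0, 0], [0, 0, 0, 0, 0, 0, 0], [0, 0, 0, 0, 0, 0, 0], [0, 0, 0, 0, 0, 0, 0]]}}

```text
t: 5.07
tcp_pos: [0.5759, -0.2779, 0.0588]
tcp_rot: [[-0.901, 0.435, 0.003], [0.435, 0.901, -0.001], [-0.003, 0.001, -1.0]]
contact_force: [-0.2, 1.2, 7.1]
opening: 0.1
grasp_force: 60.2
```

```bash
python3 -c "
from h import *
st(); to(.0145,.060,.056)"
```

```text
t 5.07 jig [16.7 47.4 58.8] phi 0.000 Ftool [ 0.65  0.97 -7.07] op 0.100 g 60.2
units [0.0056 0.0315 0.0071] [ 0.0005  0.002  -0.0001]
```

>>> {"api": "step_arm", "payload": {"steps": [[0, 0.01, -0.006, 0, 0, 0, 0], [0, 0.02, -0.006, 0, 0, 0, 0], [0, 0.028, -0.006, 0, 0, 0, 0], [0, 0.034, -0.006, 0, 0, 0, 0], [0, 0.04, -0.006, 0, 0, 0, 0]]}}

```text
t: 5.48
tcp_pos: [0.5825, -0.2642, 0.0589]
tcp_rot: [[-0.9, 0.435, 0.002], [0.435, 0.9, -0.003], [-0.003, -0.002, -1.0]]
contact_force: [3.7, -4.9, -6.7]
opening: 0.109
grasp_force: 60.5
```

```bash
python3 -c "
from h import *
st(); robot.grab_frame('top');st();to(.0145,.073,.056)"
```

```text
t 5.48 jig [16.7 62.6 58.9] phi 0.001 Ftool [-5.4  -2.8   6.73] op 0.109 g 60.5
t 5.53 jig [16.7 63.4 58.9] phi 0.000 Ftool [-6.01 -1.9   5.33] op 0.104 g 60.6
units [0.0054 0.024  0.0073] [-0.0006  0.0019 -0.0001]
```

>>> {"api": "step_arm", "payload": {"steps": [[-0.005, 0.006, 0.003, 0, 0, 0, 0], [-0.005, 0.011, 0.003, 0, 0, 0, 0], [-0.005, 0.014, 0.003, 0, 0, 0, 0], [-0.005, 0.016, 0.003, 0, 0, 0, 0], [-0.005, 0.018, 0.003, 0, 0, 0, 0]]}}

```text
t: 5.95
tcp_pos: [0.5852, -0.2585, 0.0589]
tcp_rot: [[-0.9, 0.436, -0.002], [0.436, 0.9, -0.0], [0.002, -0.001, -1.0]]
contact_force: [-5.1, -1.4, 5.3]
opening: 0.106
grasp_force: 62.4
```

```bash
python3 -c "
from h import *
st();to(.0145,.073,.056)"
```

```text
t 5.95 jig [16.6 68.9 58.9] phi 0.001 Ftool [ 4.02 -3.52 -5.32] op 0.106 g 62.4
units [0.0054 0.0102 0.0072] [-0.0006 -0.0011 -0.0009]
```

>>> {"api": "step_arm", "payload": {"steps": [[0.002, 0.002, -0.001, 0, 0, 0, 0], [0.002, 0.004, -0.001, 0, 0, 0, 0], [0.002, 0.006, -0.001, 0, 0, 0, 0], [0.002, 0.0075, -0.001, 0, 0, 0, 0], [0.002, 0.0085, -0.001, 0, 0, 0, 0]]}}

```text
t: 6.37
tcp_pos: [0.5859, -0.2569, 0.0589]
tcp_rot: [[-0.9, 0.437, -0.001], [0.437, 0.9, -0.003], [-0.0, -0.003, -1.0]]
contact_force: [-4.1, -6.2, 3.2]
opening: 0.107
grasp_force: 62.1
```

```bash
python3 -c "
from h import *
st();to(.0145,.073,.056)"
```

```text
t 6.37 jig [16.6 70.6 58.9] phi 0.002 Ftool [ 0.96 -7.34 -3.21] op 0.107 g 62.1
units [0.0054 0.0059 0.0072] [-0.0021  0.0002 -0.0016]
```

>>> {"api": "step_arm", "payload": {"steps": [[0, 0.001, 0, 0, 0, 0, 0], [0, 0.002, 0, 0, 0, 0, 0], [0, 0.002, 0, 0, 0, 0, 0]]}}

```text
t: 6.62
tcp_pos: [0.5859, -0.257, 0.0589]
tcp_rot: [[-0.899, 0.437, -0.002], [0.437, 0.899, -0.004], [-0.0, -0.004, -1.0]]
contact_force: [-4.8, -5.7, 4.2]
opening: 0.106
grasp_force: 62.1
```

```bash
python3 - <<'E'
from h import *
st()
g=robot.grab_frame('top')[120:220,165:305]; cv2.imwrite('pics/c.png',cv2.resize(g,None,fx=5.5,fy=5.5,interpolation=2)[:,:,::-1])
for n in('box_centre','guide_face'):
  for c in('top','side'):
    if n=='box_centre' and c=='side': robot.grab_frame(c)
    a=robot.landmark_of(n,c)
    if a: print(n,c,a[0]['score'],inv(J,atz(c,a[0]['location'],.025)))
E
```

```text
t 6.62 jig [16.6 70.6 58.9] phi 0.003 Ftool [ 1.86 -7.25 -4.17] op 0.106 g 62.1
box_centre top 0.73 [0.01538211 0.10090189 0.025     ]
box_centre side 0.79 [0.01231945 0.10220478 0.025     ]
guide_face top 0.42 [ 0.02139969 -0.06733446  0.025     ]
guide_face side 0.87 [0.01675027 0.07269518 0.025     ]
```

View pics/c.png

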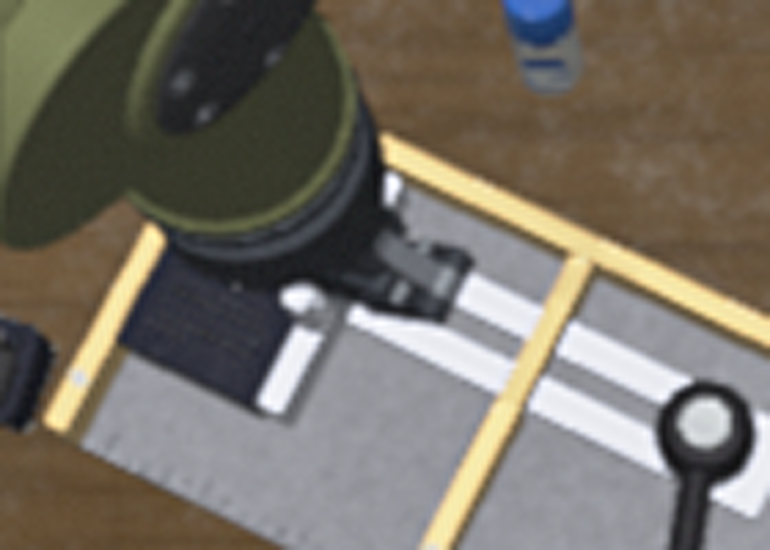

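The box now lies against both the guide and the left wall, with no gap visible: box corner at (120, 340) in the crop, guide end at (280, 395). I'll push slightly more to confirm it's hard against the wall.

>>> {"api": "step_arm", "payload": {"steps": [[-0.001, 0.0015, -0.001, 0, 0, -0.002, 0], [-0.001, 0.003, -0.001, 0, 0, -0.002, 0], [-0.001, 0.003, -0.001, 0, 0, -0.002, 0]]}}

```text
t: 7.17
tcp_pos: [0.5859, -0.257, 0.0589]
tcp_rot: [[-0.9, 0.435, -0.003], [0.435, 0.9, -0.005], [0.0, -0.005, -1.0]]
contact_force: [-6.3, -8.5, 1.8]
opening: 0.107
grasp_force: 61.8
```

```bash
python3 -c "
from h import *
st()"
```

```text
t 7.17 jig [16.6 70.6 58.9] phi 0.001 Ftool [  1.93 -10.4   -1.71] op 0.107 g 61.8
```

>>> {"api": "step_arm", "payload": {"steps": [[0, -0.004, 0, 0, 0, 0, 0], [0, -0.008, 0, 0, 0, 0, 0], [0, -0.008, 0, 0, 0, 0, 0]]}}

```text
t: 7.42
tcp_pos: [0.5859, -0.257, 0.0589]
tcp_rot: [[-0.901, 0.434, -0.001], [0.434, 0.901, -0.001], [0.001, -0.002, -1.0]]
contact_force: [-4.6, -3.6, 3.8]
opening: 0.102
grasp_force: 62.1
```

```bash
python3 -c "
from h import *
st()"
```

```text
t 7.42 jig [16.7 70.6 58.9] phi -0.001 Ftool [ 2.59 -5.26 -3.79] op 0.102 g 62.1
```

>>> {"api": "step_arm", "payload": {"steps": [[0.002, -0.004, -0.002, 0, 0, 0, 0], [0.002, -0.005, -0.002, 0, 0, 0, 0], [0.002, -0.005, -0.002, 0, 0, 0, 0.5], [0.002, -0.005, -0.002, 0, 0, 0, 0.5], [0.002, -0.005, -0.002, 0, 0, 0, 0.5]]}}

```text
t: 7.83
tcp_pos: [0.5861, -0.2554, 0.0594]
tcp_rot: [[-0.902, 0.431, 0.0], [0.431, 0.902, 0.002], [0.0, 0.002, -1.0]]
contact_force: [-0.3, 0.6, 0.4]
opening: 0.495
grasp_force: 0.0
```

```bash
python3 -c "
from h import *
st(); to(.0145,.0706,.125); to(-.0436,-.0942,.125,-.30)"
```

```text
t 7.83 jig [16.2 72.1 59.4] phi -0.004 Ftool [ 0.5   0.38 -0.4 ] op 0.495 g 0.0
units [ 0.0042 -0.0036 -0.1639] [ 0.001  -0.0003  0.0023]
units [ 0.1509 -0.415  -0.1645] [ 1.100e-03 -1.000e-04 -1.887e-01]
```

>>> {"api": "step_arm", "payload": {"steps": [[0, 0, -0.09, 0, 0, 0, 0.6], [0.01, -0.03, -0.165, 0, 0, -0.06, 0.6], [0.05, -0.13, -0.165, 0, 0, -0.12, 0.6], [0.08, -0.23, -0.165, 0, 0, -0.189, 0.6], [0.11, -0.32, -0.165, 0, 0, -0.189, 0.6]]}}

```text
t: 8.25
tcp_pos: [0.4904, -0.3536, 0.1266]
tcp_rot: [[-0.99, 0.143, 0.002], [0.143, 0.99, -0.0], [-0.002, 0.0, -1.0]]
contact_force: [0.4, -0.9, -0.2]
opening: 0.599
grasp_force: 0.0
```

```bash
python3 -c "
from h import *
st(); to(-.0436,-.0942,.11,-.30)"
```

```text
t 8.25 jig [-27.4 -58.  126.6] phi -0.306 Ftool [-0.48 -0.82  0.23] op 0.599 g 0.0
units [ 0.066  -0.0742  0.0414] [0.0002 0.0015 0.0039]
```

>>> {"api": "step_arm", "payload": {"steps": [[0.05, -0.06, 0, 0, 0, 0.004, 0.6], [0.066, -0.074, 0.04, 0, 0, 0.004, 0.6], [0.066, -0.074, 0.04, 0, 0, 0.004, 0.6]]}}

```text
t: 8.5
tcp_pos: [0.456, -0.38, 0.108]
tcp_rot: [[-0.987, 0.162, -0.003], [0.162, 0.987, 0.002], [0.003, 0.001, -1.0]]
contact_force: [-0.2, 1.7, -0.3]
opening: 0.6
grasp_force: 0.0
```

```bash
python3 - <<'E'
from h import *
st(); to(-.0436,-.0942,.055,-.30)
g=robot.grab_frame('side')[120:260,220:360]; cv2.imwrite('pics/d.png',cv2.resize(g,None,fx=4,fy=4,interpolation=2)[:,:,::-1])
a=robot.landmark_of('lever_grip','side')
if a: print(a[0]['score'],inv(J,atz('side',a[0]['location'],.066)))
a=robot.landmark_of('guide_tab','side')
if a: print(a[0]['score'],inv(J,atz('side',a[0]['location'],.066)))
E
```

```text
t 8.50 jig [-46.9 -96.7 108. ] phi -0.287 Ftool [0.42 1.61 0.33] op 0.600 g 0.0
units [-0.01    0.0035  0.1326] [ 0.0008 -0.0017 -0.0083]
0.68 [0.01132153 0.07330278 0.066     ]
```

View pics/d.png

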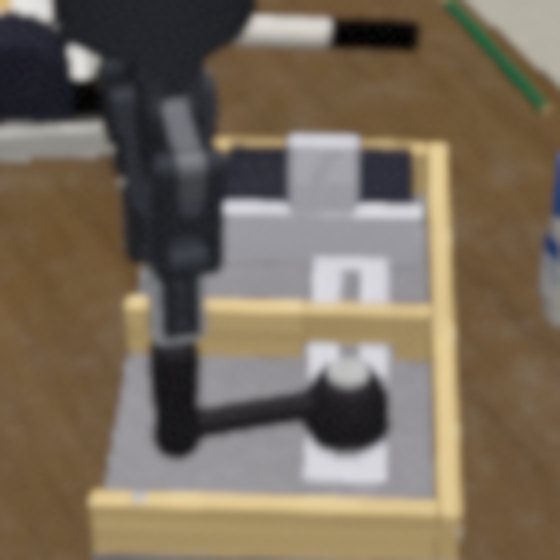

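The jaws hang over the grip (col ~178, rows 330–440 in the crop), and the tab shows the guide holding against the box. I'll descend and grip.

>>> {"api": "step_arm", "payload": {"steps": [[0, 0, 0.04, 0, 0, 0, 0.6], [0, 0, 0.09, 0, 0, 0, 0.6], [0, 0, 0.133, 0, 0, 0, 0.6], [0, 0, 0.133, 0, 0, 0, 0.5]]}}

```text
t: 8.98
tcp_pos: [0.4606, -0.3749, 0.0532]
tcp_rot: [[-0.988, 0.152, -0.004], [0.152, 0.988, 0.004], [0.004, 0.003, -1.0]]
contact_force: [-0.5, 0.8, -0.6]
opening: 0.508
grasp_force: 0.0
```

>>> {"api": "step_arm", "payload": {"steps": [[0, 0, 0, 0, 0, 0, 0], [0, 0, 0, 0, 0, 0, 0], [0, 0, 0, 0, 0, 0, 0], [0, 0, 0, 0, 0, 0, 0]]}}

```text
t: 9.32
tcp_pos: [0.4615, -0.3783, 0.0573]
tcp_rot: [[-0.988, 0.155, 0.003], [0.155, 0.988, -0.0], [-0.003, -0.0, -1.0]]
contact_force: [1.5, 0.3, -0.4]
opening: 0.234
grasp_force: 58.7
```

```bash
python3 -c "
from h import *
st()"
```

```text
t 9.32 jig [-42.7 -92.8  57.3] phi -0.294 Ftool [-1.44  0.48  0.38] op 0.234 g 58.7
```

>>> {"api": "step_arm", "payload": {"steps": [[-0.0002, 0.0075, 0, 0, 0, 0.0255, 0], [-0.0006, 0.015, 0, 0, 0, 0.0509, 0], [-0.0014, 0.0225, 0, 0, 0, 0.0764, 0], [-0.0024, 0.0299, 0, 0, 0, 0.1019, 0], [-0.0037, 0.0373, 0, 0, 0, 0.1273, 0]]}}

```text
t: 9.73
tcp_pos: [0.4656, -0.3644, 0.0573]
tcp_rot: [[-0.937, 0.35, 0.004], [0.35, 0.937, -0.002], [-0.004, -0.0, -1.0]]
contact_force: [2.9, -1.1, -2.3]
opening: 0.237
grasp_force: 58.7
```

```bash
cat >> h.py <<'E'
def lv():
    s=robot.observe(); p,f=pose(s); st(); v=p[:2]-[.028,-.072]
    print('  lever %.3f R %.1f'%(np.arctan2(v[1],-v[0]),np.hypot(*v)*1000), 'torque-equiv F %.2f'%(-(s['tcp_rot'].T@s['contact_force'])[1]))
E
python3 -c "
from h import *
lv()"
```

```text
t 9.73 jig [-45.1 -78.4  57.3] phi -0.092 Ftool [-3.08 -0.03  2.32] op 0.237 g 58.7
  lever -0.087 R 73.3 torque-equiv F 0.03
```

>>> {"api": "step_arm", "payload": {"steps": [[-0.0022, 0.0075, 0, 0, 0, 0.0255, 0], [-0.0026, 0.015, 0, 0, 0, 0.0509, 0], [-0.0034, 0.0225, 0, 0, 0, 0.0764, 0], [-0.0044, 0.0299, 0, 0, 0, 0.1019, 0], [-0.0057, 0.0373, 0, 0, 0, 0.1273, 0]]}}

```text
t: 10.15
tcp_pos: [0.4725, -0.3514, 0.0573]
tcp_rot: [[-0.848, 0.529, 0.003], [0.529, 0.848, -0.002], [-0.004, 0.0, -1.0]]
contact_force: [3.0, -1.1, -0.9]
opening: 0.23
grasp_force: 58.8
```

>>> {"api": "step_arm", "payload": {"steps": [[-0.0002, 0.0075, 0, 0, 0, 0.0255, 0], [-0.0006, 0.015, 0, 0, 0, 0.0509, 0], [-0.0014, 0.0225, 0, 0, 0, 0.0764, 0], [-0.0024, 0.0299, 0, 0, 0, 0.1019, 0], [-0.0037, 0.0373, 0, 0, 0, 0.1273, 0]]}}

```text
t: 10.57
tcp_pos: [0.4819, -0.3401, 0.0573]
tcp_rot: [[-0.726, 0.687, 0.004], [0.687, 0.726, -0.003], [-0.005, 0.0, -1.0]]
contact_force: [4.1, -2.9, -3.3]
opening: 0.229
grasp_force: 58.7
```

```bash
python3 -c "
from h import *
lv()"
```

```text
t 10.57 jig [-41.  -49.5  57.3] phi 0.309 Ftool [-4.95  0.72  3.33] op 0.229 g 58.7
  lever 0.315 R 72.5 torque-equiv F -0.72
```

>>> {"api": "step_arm", "payload": {"steps": [[-0.0002, 0.0075, 0, 0, 0, 0.0255, 0], [-0.0006, 0.015, 0, 0, 0, 0.0509, 0], [-0.0014, 0.0225, 0, 0, 0, 0.0764, 0], [-0.0024, 0.0299, 0, 0, 0, 0.1019, 0], [-0.0037, 0.0373, 0, 0, 0, 0.1273, 0]]}}

```text
t: 10.98
tcp_pos: [0.4931, -0.331, 0.0573]
tcp_rot: [[-0.575, 0.818, 0.004], [0.818, 0.575, -0.004], [-0.006, 0.001, -1.0]]
contact_force: [2.6, -4.8, -4.4]
opening: 0.228
grasp_force: 58.6
```

```bash
python3 -c "
from h import *
lv()"
```

```text
t 10.98 jig [-34.8 -36.4  57.3] phi 0.509 Ftool [-5.35 -0.65  4.47] op 0.228 g 58.6
  lever 0.516 R 72.2 torque-equiv F 0.65
```

>>> {"api": "step_arm", "payload": {"steps": [[-0.0032, 0.0075, 0.003, 0, 0, 0.0255, 0], [-0.0036, 0.015, 0.003, 0, 0, 0.0509, 0], [-0.0044, 0.0225, 0.003, 0, 0, 0.0764, 0], [-0.0054, 0.0299, 0.003, 0, 0, 0.1019, 0], [-0.006, 0.034, 0.003, 0, 0, 0.116, 0]]}}

```text
t: 11.4
tcp_pos: [0.5052, -0.3243, 0.0568]
tcp_rot: [[-0.417, 0.909, 0.002], [0.909, 0.417, -0.002], [-0.003, 0.002, -1.0]]
contact_force: [-0.8, 0.3, 6.0]
opening: 0.23
grasp_force: 59.8
```

```bash
python3 -c "
from h import *
lv()"
```

```text
t 11.40 jig [-26.9 -25.1  56.8] phi 0.691 Ftool [ 0.55 -0.57 -6.  ] op 0.230 g 59.8
  lever 0.707 R 72.2 torque-equiv F 0.57
```

>>> {"api": "step_arm", "payload": {"steps": [[0, -0.0115, 0, 0, 0, -0.04, 0], [0, -0.0115, -0.01, 0, 0, -0.04, 0], [0, -0.0115, -0.0225, 0, 0, -0.04, 0], [0, -0.0115, -0.0225, 0, 0, -0.04, 0]]}}

```text
t: 11.73
tcp_pos: [0.5009, -0.3266, 0.065]
tcp_rot: [[-0.474, 0.881, 0.003], [0.881, 0.474, -0.003], [-0.004, 0.001, -1.0]]
contact_force: [3.1, -5.4, -7.6]
opening: 0.23
grasp_force: 58.8
```

```bash
python3 -c "
from h import *
lv()"
```

```text
t 11.73 jig [-29.7 -29.1  65. ] phi 0.628 Ftool [-6.16  0.15  7.62] op 0.230 g 58.8
  lever 0.640 R 71.9 torque-equiv F -0.15
```

>>> {"api": "step_arm", "payload": {"steps": [[-0.0039, -0.0187, 0, 0, 0, -0.0637, 0], [-0.0067, -0.0373, 0, 0, 0, -0.1273, 0], [-0.0114, -0.0554, 0, 0, 0, -0.191, 0], [-0.0178, -0.073, 0, 0, 0, -0.2546, 0], [-0.0259, -0.0899, 0, 0, 0, -0.3183, 0]]}}

```text
t: 12.15
tcp_pos: [0.4734, -0.3506, 0.0634]
tcp_rot: [[-0.841, 0.541, 0.0], [0.541, 0.841, 0.001], [0.0, 0.001, -1.0]]
contact_force: [2.6, -0.2, -5.7]
opening: 0.228
grasp_force: 58.9
```

```bash
python3 -c "
from h import *
lv()"
```

```text
t 12.15 jig [-44.  -62.6  63.4] phi 0.122 Ftool [-2.32  1.25  5.7 ] op 0.228 g 58.9
  lever 0.130 R 72.6 torque-equiv F -1.25
```

>>> {"api": "step_arm", "payload": {"steps": [[-0.0011, -0.0206, -0.004, 0, 0, -0.07, 0], [-0.0045, -0.0409, -0.004, 0, 0, -0.14, 0], [-0.0101, -0.0608, -0.004, 0, 0, -0.21, 0], [-0.0179, -0.0799, -0.004, 0, 0, -0.28, 0], [-0.0277, -0.098, -0.004, 0, 0, -0.35, 0]]}}

```text
t: 12.57
tcp_pos: [0.4607, -0.3883, 0.0643]
tcp_rot: [[-1.0, 0.021, -0.002], [0.021, 1.0, 0.004], [0.002, 0.004, -1.0]]
contact_force: [0.9, 2.1, -7.0]
opening: 0.231
grasp_force: 58.8
```

```bash
python3 -c "
from h import *
lv()"
```

```text
t 12.57 jig [ -39.  -102.1   64.3] phi -0.429 Ftool [-0.83  2.14  7.05] op 0.231 g 58.8
  lever -0.422 R 73.5 torque-equiv F -2.14
```

Now lower it into the teeth.

>>> {"api": "step_arm", "payload": {"steps": [[0, 0, 0.008, 0, 0, 0, 0], [0, 0, 0.016, 0, 0, 0, 0], [0, 0, 0.023, 0, 0, 0, 0], [0, 0, 0.023, 0, 0, 0, 0]]}}

```text
t: 12.9
tcp_pos: [0.4602, -0.3892, 0.057]
tcp_rot: [[-1.0, 0.028, -0.002], [0.028, 1.0, 0.003], [0.002, 0.003, -1.0]]
contact_force: [-4.6, 5.2, 7.9]
opening: 0.229
grasp_force: 60.1
```

```bash
python3 -c "
from h import *
lv()"
```

```text
t 12.90 jig [ -39.2 -103.1   57. ] phi -0.421 Ftool [ 4.79  5.11 -7.87] op 0.229 g 60.1
  lever -0.434 R 74.0 torque-equiv F -5.11
```

>>> {"api": "step_arm", "payload": {"steps": [[-0.0002, 0.0075, -0.002, 0, 0, 0.0255, 0], [-0.0006, 0.015, -0.002, 0, 0, 0.0509, 0], [-0.0014, 0.0225, -0.002, 0, 0, 0.0764, 0], [-0.0024, 0.0299, -0.002, 0, 0, 0.1019, 0], [-0.0037, 0.0373, -0.002, 0, 0, 0.1273, 0]]}}

```text
t: 13.32
tcp_pos: [0.4626, -0.3741, 0.0574]
tcp_rot: [[-0.974, 0.228, -0.001], [0.228, 0.974, 0.002], [0.002, 0.001, -1.0]]
contact_force: [-1.7, 3.5, 2.9]
opening: 0.228
grasp_force: 59.6
```

```bash
python3 -c "
from h import *
lv()"
```

```text
t 13.32 jig [-43.6 -88.4  57.4] phi -0.220 Ftool [ 2.45  3.06 -2.87] op 0.228 g 59.6
  lever -0.226 R 73.4 torque-equiv F -3.06
```

>>> {"api": "step_arm", "payload": {"steps": [[-0.0002, 0.0075, 0, 0, 0, 0.0255, 0], [-0.0006, 0.015, 0, 0, 0, 0.0509, 0], [-0.0014, 0.0225, 0, 0, 0, 0.0764, 0], [-0.0024, 0.0299, 0, 0, 0, 0.1019, 0], [-0.0037, 0.0373, 0, 0, 0, 0.1273, 0]]}}

```text
t: 13.73
tcp_pos: [0.4678, -0.3601, 0.0574]
tcp_rot: [[-0.909, 0.417, -0.001], [0.417, 0.909, 0.001], [0.001, 0.001, -1.0]]
contact_force: [-1.5, 1.4, 0.8]
opening: 0.227
grasp_force: 59.6
```

```bash
python3 -c "
from h import *
lv()"
```

```text
t 13.73 jig [-45.  -73.6  57.4] phi -0.020 Ftool [ 1.91  0.64 -0.82] op 0.227 g 59.6
  lever -0.022 R 73.0 torque-equiv F -0.64
```

```bash
cat >> h.py <<'E'
def lv():
    s=robot.observe(); p,f=pose(s); R=s['tcp_rot']; F=R.T@s['contact_force']; M=R.T@s['moment']
    print('t %.2f z %.1f phi %.3f'%(s['t'],p[2]*1e3,f),'F',np.round(F,2),'M',np.round(M,3),'push %.2f'%(-F[1]-M[2]/.075),'op %.3f'%s['opening'])
E
python3 -c "
from h import *
lv()"
```

```text
t 13.73 z 57.4 phi -0.020 F [ 1.91  0.64 -0.82] M [-0.442  0.437 -0.189] push 1.89 op 0.227
```

>>> {"api": "step_arm", "payload": {"steps": [[-0.0002, 0.0075, 0, 0, 0, 0.0255, 0], [-0.0006, 0.015, 0, 0, 0, 0.0509, 0], [-0.0014, 0.0225, 0, 0, 0, 0.0764, 0], [-0.0024, 0.0299, 0, 0, 0, 0.1019, 0], [-0.0037, 0.0373, 0, 0, 0, 0.1273, 0]]}}

```text
t: 14.15
tcp_pos: [0.4756, -0.3475, 0.0575]
tcp_rot: [[-0.808, 0.589, 0.0], [0.589, 0.808, 0.0], [-0.0, 0.0, -1.0]]
contact_force: [-0.5, 1.7, 0.4]
opening: 0.228
grasp_force: 59.5
```

```bash
python3 -c "
from h import *
lv()"
```

```text
t 14.15 z 57.5 phi 0.181 F [ 1.38  1.11 -0.44] M [-0.213  0.186 -0.171] push 1.18 op 0.228
```

>>> {"api": "step_arm", "payload": {"steps": [[-0.0002, 0.0075, 0, 0, 0, 0.0255, 0], [-0.0006, 0.015, 0, 0, 0, 0.0509, 0], [-0.0014, 0.0225, 0, 0, 0, 0.0764, 0], [-0.0024, 0.0299, 0, 0, 0, 0.1019, 0], [-0.0037, 0.0373, 0, 0, 0, 0.1273, 0]]}}

```text
t: 14.57
tcp_pos: [0.4857, -0.3368, 0.0575]
tcp_rot: [[-0.675, 0.738, 0.001], [0.738, 0.675, -0.001], [-0.001, -0.0, -1.0]]
contact_force: [0.8, 1.0, -1.6]
opening: 0.233
grasp_force: 59.4
```

```bash
python3 -c "
from h import *
lv()"
```

```text
t 14.57 z 57.5 phi 0.381 F [0.13 1.27 1.64] M [-0.135 -0.07  -0.083] push -0.16 op 0.233
```

>>> {"api": "step_arm", "payload": {"steps": [[-0.0002, 0.0075, 0.001, 0, 0, 0.0255, 0], [-0.0006, 0.015, 0.001, 0, 0, 0.0509, 0], [-0.0014, 0.0225, 0.001, 0, 0, 0.0764, 0], [-0.0024, 0.0299, 0.001, 0, 0, 0.1019, 0], [-0.0037, 0.0373, 0.001, 0, 0, 0.1273, 0]]}}

```text
t: 14.98
tcp_pos: [0.4978, -0.3283, 0.0574]
tcp_rot: [[-0.514, 0.858, 0.001], [0.858, 0.514, -0.002], [-0.002, 0.0, -1.0]]
contact_force: [-0.3, -0.8, -1.6]
opening: 0.226
grasp_force: 59.5
```

```bash
python3 -c "
from h import *
lv()"
```

```text
t 14.98 z 57.4 phi 0.581 F [-0.5  -0.71  1.56] M [ 0.052 -0.132 -0.086] push 1.86 op 0.226
```

>>> {"api": "step_arm", "payload": {"steps": [[-0.0002, 0.0075, 0, 0, 0, 0.0255, 0], [-0.0006, 0.015, 0, 0, 0, 0.0509, 0], [-0.001, 0.0205, 0, 0, 0, 0.07, 0]]}}

```text
t: 15.23
tcp_pos: [0.5051, -0.3248, 0.0574]
tcp_rot: [[-0.417, 0.909, 0.001], [0.909, 0.417, -0.002], [-0.003, 0.0, -1.0]]
contact_force: [-0.5, -1.4, -1.0]
opening: 0.233
grasp_force: 59.5
```

```bash
python3 -c "
from h import *
lv()"
```

```text
t 15.23 z 57.4 phi 0.691 F [-1.01 -1.05  0.98] M [ 0.053 -0.294 -0.12 ] push 2.65 op 0.233
```

>>> {"api": "step_arm", "payload": {"steps": [[0, -0.0115, 0, 0, 0, -0.04, 0], [0, -0.0115, -0.01, 0, 0, -0.04, 0], [0, -0.0115, -0.023, 0, 0, -0.04, 0], [0, -0.0115, -0.023, 0, 0, -0.04, 0]]}}

```text
t: 15.57
tcp_pos: [0.5009, -0.3268, 0.067]
tcp_rot: [[-0.475, 0.88, 0.002], [0.88, 0.475, -0.002], [-0.002, 0.001, -1.0]]
contact_force: [1.9, -3.6, -6.5]
opening: 0.229
grasp_force: 59.0
```

```bash
python3 -c "
from h import *
lv()"
```

```text
t 15.57 z 67.0 phi 0.626 F [-4.04  0.01  6.49] M [-0.021 -0.956 -0.062] push 0.82 op 0.229
```

>>> {"api": "step_arm", "payload": {"steps": [[-0.0029, -0.0187, 0, 0, 0, -0.0637, 0], [-0.0057, -0.0373, 0, 0, 0, -0.1273, 0], [-0.0104, -0.0554, 0, 0, 0, -0.191, 0], [-0.0168, -0.073, 0, 0, 0, -0.2546, 0], [-0.0249, -0.0899, 0, 0, 0, -0.3183, 0]]}}

```text
t: 15.98
tcp_pos: [0.4734, -0.3509, 0.0655]
tcp_rot: [[-0.842, 0.539, -0.0], [0.539, 0.842, 0.002], [0.001, 0.001, -1.0]]
contact_force: [2.7, -0.9, -7.2]
opening: 0.229
grasp_force: 59.0
```

>>> {"api": "step_arm", "payload": {"steps": [[-0.0011, -0.0206, 0, 0, 0, -0.07, 0], [-0.0045, -0.0409, 0, 0, 0, -0.14, 0], [-0.0101, -0.0608, 0, 0, 0, -0.21, 0], [-0.0179, -0.0799, 0, 0, 0, -0.28, 0], [-0.0277, -0.098, 0, 0, 0, -0.35, 0]]}}

```text
t: 16.4
tcp_pos: [0.4608, -0.3887, 0.0648]
tcp_rot: [[-1.0, 0.019, -0.002], [0.018, 1.0, 0.004], [0.002, 0.004, -1.0]]
contact_force: [0.5, 2.0, -6.9]
opening: 0.229
grasp_force: 59.0
```

```bash
python3 -c "
from h import *
lv()"
```

```text
t 16.40 z 64.8 phi -0.431 F [-0.46  1.96  6.95] M [-0.41  -0.127 -0.119] push -0.37 op 0.229
```

>>> {"api": "step_arm", "payload": {"steps": [[0, 0, 0.008, 0, 0, 0, 0], [0, 0, 0.016, 0, 0, 0, 0], [0, 0, 0.022, 0, 0, 0, 0], [0, 0, 0.022, 0, 0, 0, 0]]}}

```text
t: 16.73
tcp_pos: [0.4604, -0.3894, 0.0573]
tcp_rot: [[-1.0, 0.026, -0.003], [0.026, 1.0, 0.003], [0.003, 0.003, -1.0]]
contact_force: [-4.5, 4.6, 3.6]
opening: 0.231
grasp_force: 60.0
```

```bash
python3 -c "
from h import *
lv()"
```

```text
t 16.73 z 57.3 phi -0.424 F [ 4.64  4.51 -3.57] M [-1.251  0.961 -0.446] push 1.44 op 0.231
```

>>> {"api": "step_arm", "payload": {"steps": [[-0.0002, 0.0056, 0, 0, 0, 0.0191, 0], [-0.0004, 0.0112, 0, 0, 0, 0.0382, 0], [-0.001, 0.0168, 0, 0, 0, 0.0573, 0], [-0.0013, 0.0224, 0, 0, 0, 0.0764, 0], [-0.002, 0.028, 0, 0, 0, 0.0955, 0]]}}

```text
t: 17.15
tcp_pos: [0.4617, -0.3781, 0.0574]
tcp_rot: [[-0.984, 0.176, -0.002], [0.176, 0.984, 0.002], [0.003, 0.002, -1.0]]
contact_force: [-4.0, 5.0, 3.2]
opening: 0.228
grasp_force: 59.9
```

```bash
python3 -c "
from h import *
lv()"
```

```text
t 17.15 z 57.4 phi -0.273 F [ 4.83  4.22 -3.19] M [-0.82   0.899 -0.391] push 0.99 op 0.228
```

>>> {"api": "step_arm", "payload": {"steps": [[0.0028, 0.0056, -0.001, 0, 0, 0.0191, 0], [0.0026, 0.0112, -0.001, 0, 0, 0.0382, 0], [0.002, 0.0168, -0.001, 0, 0, 0.0573, 0], [0.0017, 0.0224, -0.001, 0, 0, 0.0764, 0], [0.001, 0.028, -0.001, 0, 0, 0.0955, 0]]}}

```text
t: 17.57
tcp_pos: [0.4648, -0.3673, 0.0576]
tcp_rot: [[-0.947, 0.321, 0.0], [0.321, 0.947, 0.001], [-0.0, 0.001, -1.0]]
contact_force: [-0.2, 2.0, -3.1]
opening: 0.231
grasp_force: 59.4
```

```bash
python3 -c "
from h import *
lv()"
```

```text
t 17.57 z 57.6 phi -0.123 F [0.85 1.85 3.09] M [-0.517  0.078 -0.274] push 1.80 op 0.231
```

>>> {"api": "step_arm", "payload": {"steps": [[-0.0002, 0.0056, 0, 0, 0, 0.0191, 0], [-0.0004, 0.0112, 0, 0, 0, 0.0382, 0], [-0.001, 0.0168, 0, 0, 0, 0.0573, 0], [-0.0013, 0.0224, 0, 0, 0, 0.0764, 0], [-0.002, 0.028, 0, 0, 0, 0.0955, 0]]}}

```text
t: 17.98
tcp_pos: [0.4693, -0.3573, 0.0576]
tcp_rot: [[-0.889, 0.459, 0.001], [0.459, 0.889, -0.0], [-0.001, 0.0, -1.0]]
contact_force: [1.4, 1.0, -4.4]
opening: 0.229
grasp_force: 59.3
```

```bash
python3 -c "
from h import *
lv()"
```

```text
t 17.98 z 57.6 phi 0.027 F [-0.76  1.53  4.4 ] M [-0.414 -0.091 -0.309] push 2.59 op 0.229
```

>>> {"api": "step_arm", "payload": {"steps": [[-0.0002, 0.0056, 0.001, 0, 0, 0.0191, 0], [-0.0004, 0.0112, 0.001, 0, 0, 0.0382, 0], [-0.001, 0.0168, 0.001, 0, 0, 0.0573, 0], [-0.0013, 0.0224, 0.001, 0, 0, 0.0764, 0], [-0.002, 0.028, 0.001, 0, 0, 0.0955, 0]]}}

```text
t: 18.4
tcp_pos: [0.4751, -0.3482, 0.0575]
tcp_rot: [[-0.81, 0.586, 0.001], [0.586, 0.81, -0.001], [-0.001, 0.0, -1.0]]
contact_force: [0.8, 0.6, -3.2]
opening: 0.228
grasp_force: 59.4
```

```bash
python3 -c "
from h import *
lv()"
```

```text
t 18.40 z 57.5 phi 0.177 F [-0.25  0.95  3.24] M [-0.241  0.    -0.288] push 2.88 op 0.228
```

>>> {"api": "step_arm", "payload": {"steps": [[-0.0002, 0.0056, 0, 0, 0, 0.0191, 0], [-0.0004, 0.0112, 0, 0, 0, 0.0382, 0], [-0.001, 0.0168, 0, 0, 0, 0.0573, 0], [-0.0013, 0.0224, 0, 0, 0, 0.0764, 0], [-0.002, 0.028, 0, 0, 0, 0.0955, 0]]}}

```text
t: 18.82
tcp_pos: [0.4823, -0.3401, 0.0576]
tcp_rot: [[-0.713, 0.701, 0.001], [0.701, 0.713, -0.002], [-0.002, -0.0, -1.0]]
contact_force: [0.5, -0.2, -4.1]
opening: 0.227
grasp_force: 59.3
```

```bash
python3 -c "
from h import *
lv()"
```

```text
t 18.82 z 57.6 phi 0.327 F [-0.53  0.23  4.1 ] M [-0.132 -0.173 -0.375] push 4.77 op 0.227
```

>>> {"api": "step_arm", "payload": {"steps": [[0, 0.0037, 0.001, 0, 0, 0.0127, 0], [-0.0002, 0.0075, 0.001, 0, 0, 0.0255, 0], [-0.0004, 0.0112, 0.001, 0, 0, 0.0382, 0], [-0.0006, 0.015, 0.001, 0, 0, 0.0509, 0], [-0.001, 0.0187, 0.001, 0, 0, 0.0637, 0]]}}

```text
t: 19.23
tcp_pos: [0.4874, -0.3352, 0.0573]
tcp_rot: [[-0.641, 0.768, 0.001], [0.768, 0.641, -0.001], [-0.001, 0.0, -1.0]]
contact_force: [-0.4, 0.7, 0.9]
opening: 0.23
grasp_force: 59.8
```

```bash
python3 -c "
from h import *
lv()"
```

```text
t 19.23 z 57.3 phi 0.426 F [ 0.82  0.16 -0.9 ] M [ 0.008  0.035 -0.409] push 5.30 op 0.230
```

>>> {"api": "step_arm", "payload": {"steps": [[0, 0.0037, 0, 0, 0, 0.006, 0], [-0.0002, 0.0075, 0, 0, 0, 0.012, 0], [-0.0004, 0.0112, 0, 0, 0, 0.018, 0], [-0.0006, 0.015, 0, 0, 0, 0.024, 0], [-0.001, 0.0187, 0, 0, 0, 0.03, 0]]}}

```text
t: 19.65
tcp_pos: [0.4915, -0.3319, 0.057]
tcp_rot: [[-0.603, 0.798, -0.001], [0.798, 0.603, -0.001], [-0.0, -0.002, -1.0]]
contact_force: [-6.7, -3.5, 5.6]
opening: 0.233
grasp_force: 60.5
```

```bash
python3 -c "
from h import *
lv();p=pose(robot.observe())[0];print(p, np.arctan2(p[1]+.072,.028-p[0]))"
```

```text
t 19.65 z 57.0 phi 0.474 F [ 1.28 -7.49 -5.56] M [ 1.328  0.173 -0.023] push 7.80 op 0.233
[-0.03584293 -0.03792157  0.05699569] 0.49030930086375346
```

>>> {"api": "step_arm", "payload": {"steps": [[0, 0.001, -0.001, 0, 0, 0.003, 0], [0, 0.002, -0.001, 0, 0, 0.006, 0], [0, 0.003, -0.001, 0, 0, 0.01, 0], [0, 0.004, -0.001, 0, 0, 0.013, 0]]}}

```text
t: 19.98
tcp_pos: [0.4926, -0.3312, 0.0571]
tcp_rot: [[-0.587, 0.81, -0.001], [0.81, 0.587, -0.002], [-0.001, -0.002, -1.0]]
contact_force: [-4.6, -4.2, 2.4]
opening: 0.236
grasp_force: 60.2
```

```bash
python3 -c "
from h import *
lv();p=pose(robot.observe())[0];print(p, np.arctan2(p[1]+.072,.028-p[0]))"
```

```text
t 19.98 z 57.1 phi 0.494 F [-0.68 -6.2  -2.36] M [ 1.185 -0.194 -0.077] push 7.24 op 0.236
[-0.03514327 -0.03678526  0.05711639] 0.5087325581195365
```

>>> {"api": "step_arm", "payload": {"steps": [[0, -0.004, 0, 0, 0, -0.006, 0], [0, -0.006, 0, 0, 0, -0.01, 0], [0, -0.006, 0, 0, 0, -0.01, 0]]}}

```text
t: 20.23
tcp_pos: [0.4918, -0.3318, 0.0571]
tcp_rot: [[-0.601, 0.799, 0.0], [0.799, 0.601, -0.001], [-0.001, -0.0, -1.0]]
contact_force: [-3.1, -4.5, 2.5]
opening: 0.228
grasp_force: 60.2
```

>>> {"api": "step_arm", "payload": {"steps": [[0, 0, 0, 0, 0, 0, 0.5], [0, 0, 0, 0, 0, 0, 0.5], [0, 0, 0, 0, 0, 0, 0.5], [0, 0, 0, 0, 0, 0, 0.5]]}}

```text
t: 20.57
tcp_pos: [0.4929, -0.3296, 0.0568]
tcp_rot: [[-0.603, 0.798, 0.0], [0.798, 0.603, 0.001], [0.001, 0.001, -1.0]]
contact_force: [0.6, -0.0, 0.3]
opening: 0.502
grasp_force: 0.0
```

```bash
python3 -c "
from h import *
lv()"
```

```text
t 20.57 z 56.8 phi 0.474 F [-0.36  0.43 -0.27] M [ 0.047 -0.006  0.041] push -0.98 op 0.502
```

>>> {"api": "step_arm", "payload": {"steps": [[0, 0, -0.06, 0, 0, 0, 0.55], [0, 0, -0.15, 0, 0, 0, 0.6], [0, 0, -0.25, 0, 0, 0, 0.6], [0, 0, -0.34, 0, 0, 0, 0.6], [0, 0, -0.4, 0, 0, 0, 0.6]]}}

```text
t: 20.98
tcp_pos: [0.4933, -0.3311, 0.2208]
tcp_rot: [[-0.602, 0.798, 0.004], [0.798, 0.602, -0.001], [-0.003, 0.003, -1.0]]
contact_force: [0.3, -0.9, -0.0]
opening: 0.598
grasp_force: 0.0
```

>>> {"api": "step_arm", "payload": {"steps": [[0.05, 0.08, 0, 0, 0, 0, 0.6], [0.07, 0.15, 0, 0, 0, 0, 0.6], [0.07, 0.24, 0, 0, 0, 0, 0.6], [0.07, 0.33, 0, 0, 0, 0, 0.6], [0.07, 0.42, 0, 0, 0, 0, 0.6]]}}

```text
t: 21.4
tcp_pos: [0.611, -0.205, 0.2173]
tcp_rot: [[-0.603, 0.798, 0.001], [0.798, 0.603, 0.002], [0.001, 0.002, -1.0]]
contact_force: [0.5, 0.1, 1.0]
opening: 0.595
grasp_force: 0.0
```

```bash
python3 - <<'E'
from h import *
lv()
a=robot.grab_frame('top')[110:270,165:345]; b=robot.grab_frame('side')[130:260,220:360]
a=cv2.resize(a,(400,400),interpolation=2);b=cv2.resize(b,(400,400),interpolation=2)
cv2.imwrite('pics/e.png',np.hstack([a,b])[:,:,::-1])
for n,z in(('lever_grip',.066),('box_centre',.0245),('guide_tab',.066)):
  for c in('top','side'):
    r=robot.landmark_of(n,c)
    if r: print(n,c,round(r[0]['score'],2),inv(J,atz(c,r[0]['location'],z)))
E
```

```text
t 21.40 z 217.3 phi 0.474 F [-0.2   0.43 -1.04] M [-0.046 -0.042  0.044] push -1.02 op 0.595
lever_grip top 0.86 [-0.0389294  -0.03716376  0.066     ]
lever_grip side 0.91 [-0.03643189 -0.03733017  0.066     ]
box_centre top 0.81 [0.01018082 0.10515132 0.0245    ]
box_centre side 0.75 [0.00960633 0.10512961 0.0245    ]
guide_tab top 0.55 [0.01485752 0.06993669 0.066     ]
guide_tab side 0.64 [0.01262826 0.06822237 0.066     ]
```

View pics/e.png

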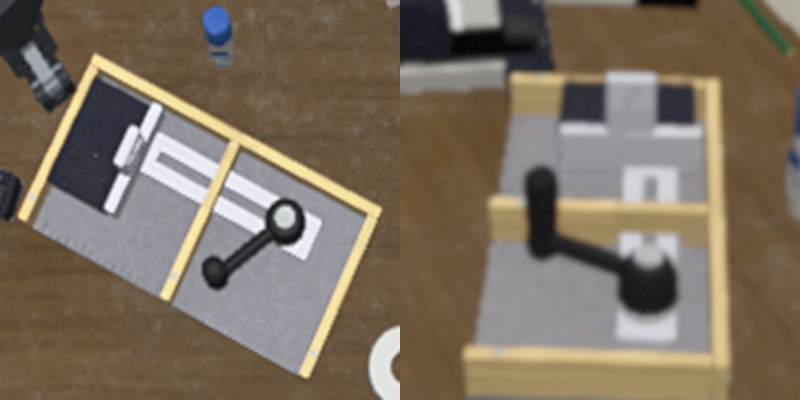

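Both views show the box square against the left wall and the guide, at about (100, 140) in the left half. The lever is down, with its grip at (215, 272), and the bystanders are where they were. Handing in.

```bash
python3 -c "
from h import *
print(robot.job_done())"
```

```text
the job is handed in; nothing more can be done
None
```

The job is handed in, though no verdict came back: the box looks snug and square between the guide and the left wall, and the lever is down in its teeth after tightening to about 7–8 N at the grip, with nothing round the tray touched.

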